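# Open the child-safe tablet jar

### The arm

A 7-joint arm with a two-finger parallel gripper is mounted at the origin on a cart in front of the work surface, level with it; the furniture and walls round the work are solid. World frame = base frame: x ahead of the robot, y to its left, z up, the work surface at z = 0. Lengths are in m, angles in rad, forces in N, time in s.
With the tool pointing down it reaches from about 0.4 to 0.75 m from the base axis. Payload 19.5 kg.
Tool frame: the origin (TCP) lies on the mounting face of the last link; the fingertips stand 173 mm ahead of it and the grasp point (between the pads) lies 155 mm ahead of it (ctrl.tip_extent is the distance from the TCP to the fingertips, in m); z points along the fingers, y is the line along which they close (so a half turn about z gives the same grasp; the last joint's range is limited). The gripper opens to 85 mm and grips with 20 to 120 N. Pads are 22 mm wide; open, the fingers measure 114 mm over their backs; the gripper's body (76 mm by 85 mm) begins 54 mm behind the grasp point. The pads swing forward as they close: fully open they stand 13 mm farther back than shut.
Start: joints at [-1.377, 0.707, -0.028, 1.485, 0.022, 0.951, -0.075], TCP at [0.134, 0.559, 0.405] pointing down, gripper open.
Joint ranges: [-2.71, 2.71], [-0.32, 2.16], [-1.57, 1.52], [0, 2.45], [-1.46, 4.6], [0, 2.02], [-2.83, 2.83]. Speed limits (rad/s): [1.89, 1.89, 2.57, 2.57, 3.01, 3.01, 3.01].

### API

Orientations are given as a unit quaternion [w, x, y, z].
In Python, from workcell import ctrl, vision gives the robot as it stands.
- The arm moves only by the tool play_rows, never from a script. Its argument "moves" is a list of rows, each a list of 6 numbers: the shift along the tool's x, y, z in mm, then the turn, a rotation vector about the tool's x, y, z in rad. A call has 1 to 20 rows; each row is the pose to reach, as a shift and turn from the pose commanded when the call began, along the tool's axes at that moment; what a row does not reach only later rows make up. A row lasts 1/8 s, in which the tool goes at most 62.5 mm and 10.7 degrees, less where a joint would pass 70% of its speed; a pose out of reach is approached as far as the arm can. A call with a gripper value outside its range is refused whole. "claw" is the finger opening in mm, from 0 to 85.4, set as the call begins (left out, the last holds). The fingers move at their own pace and stop on an object; "squeeze" is the grip in N (left out, the last holds). Time passes only in rows, so rows that repeat a pose let the fingers close. It gives the time, the measured TCP pose, the force, the opening and the grip force at its end, in the units of the state.
- ctrl.read_state(): the state, without advancing time (a new reading comes with each control period).
- vision.get_image(name): name is "scene" or "top" or "wrist"; returns (picture, depth): 384x512x3 uint8, red, green, blue; 384x512 float32, m along the optical axis (not along the pixel's ray), 0 where there is no reading.
- vision.get_calibration(name): a dict with "fov_y" (degrees; the focal length in pixels is half the picture's height over the tangent of half this angle, whatever the lens; pixels are square), "cx", "cy" (the principal point, pixels), "dist_coeffs" ([k1, k2, p1, p2, k3] as OpenCV has them; the pictures are not rectified), "rvec" (rotation vector, rad) and "tvec" (3), from world to camera coordinates, as OpenCV has them. Camera axes: x right, y down, z forward; pixel columns grow to the right and rows downward; lengths in m; the calibration is good to about 2 mm. A picture is of the moment at which its call begins: read the wrist's pose just before it. get_calibration takes no time and is no camera call; for the wrist camera it gives the pose at the moment of the call.
- ctrl.finish_job(): hands the job in; it is judged then, once.
Trained networks look in the newest picture that a camera, given by its name, has taken for a name from the list of things; names that differ only in an ending like _2 or _b are one class to them, and where a whole thing is asked for, a point or a joint stands for the part that bears it (a point fixed in the world has none). Each returns a list of dicts, best first, with "score" (0 to 1); they miss things now and then, are a little off and sometimes report something else, mostly with a low value. They report only what shows in the picture. A call takes as long as a camera call. They do not tell look-alikes from the thing itself.
- vision.regions_of(query, camera): "region" (384x512 bool, what is visible of it) and "box" ([left, top, right, bottom] in pixels, round what is visible of it).
The state is a dict: "time_s": time; "joints": joint angles; "joint_velocities": joint speeds; "joint_torque": joint torques, N m; "eef_pos": TCP position; "eef_rot": TCP orientation; "wrist_force": force on the tool from outside, world axes, zero at the start; "torque": the same for the moment, N m; "width": finger opening in m; "grip_force": force on a finger pad.
Only numpy, scipy, OpenCV 4.12 (cv2) and the standard library are available. Lean on these libraries where they do the work, as an engineer would, in place of code of your own. Each camera call takes 0.05 s, during which the arm holds its last target. There are 200 camera calls.

### The job

Open the jar of dishwasher tablets: press its safety cap down until it goes firm, and while it is held down twist it counter-clockwise about a quarter turn until it is free of its catch. Then lift the cap off and set it down, right way up, in the middle of the spoon rest. Press and twist gently, the cap must never be loaded against the jar with more than 20 N, and leave the spice jars and the tin where they stand.

Things in the scene. Friction and masses are not known exactly. Their poses are not given: they have to be found in the camera images.
- jar: White plastic tub, fixed to the worktop by its foot: 104 mm wide at the foot, 94 mm body; a collar 81 mm across rises to 131 mm, round the cap's rim, and hides neck and gasket. Origin: centre of its underside, on the worktop; z up, along the axis of neck and cap. While the cap is locked its bar grip runs along the jar's x axis, which is level and within 0.6 rad of world +x.
- cap: Grey ribbed safety cap on the jar's neck, loose, about 100 g: 66 mm across (68 over the ribs), 33 mm high to its flat top, which carries a bar grip 50 mm long, 14 mm thick, 29 mm high. Origin: centre of its lower rim; z up; x along the bar, y across it. Top of the bar 62 mm above the origin. Two lugs inside the rim, under the ends of the bar, hook into the neck; about 3 mm sideways play.
- cap_grip (a point): Centre of the cap's bar grip, where to hold it: 50 mm above the cap's rim (17 mm above its flat top, 12 mm below the top of the bar). x along the bar, y across its 14 mm thickness; moves and turns with the cap.
- jar_seat (a point): Fixed point on the jar's axis, 129 mm up: where the locked cap's origin is. A spring in the cap pushes it up with 4 N, plus 0.3 N per mm pressed. To free it, it must go down past its catch, 2.5 to 12 mm deep: differs from start to start, not measured. 1 mm deeper the rim meets a stiff rubber gasket (9 N per mm), felt as a firm stop. A push of 12 to 15 N always clears the catch.
- jar_neck (a point): Fixed point on the jar's axis, 105 mm up, at the foot of the neck. Held down past its catch the cap turns easily counter-clockwise seen from above (the only way open); not pressed, the catch blocks it after about 5 degrees. Free to lift from 60 to 130 degrees of turn; let up there, it springs about 3 mm above its locked height. The neck ends 142 mm above the worktop.
- spoon_rest: Oval pressed-steel dish, fixed, 124 mm long along its x by 99 mm along y, rim 14 mm high, floor 2 mm above the worktop and flat over about 88 x 70 mm. Origin: centre of its underside, on the worktop. A cap stood in its middle has its rim 2 mm above the worktop.
- spice_a: Bystander: spice jar 42 x 42 x 96 mm with a yellow-brown lid; origin at the centre of its underside.
- spice_b: Bystander: another spice jar 42 x 42 x 96 mm; origin at the centre of its underside.
- tuna: Bystander: flat food tin 86 mm across, 40 mm high; origin at the centre of its underside.
There are look-alikes about, which are no part of the job. Leave any blue or orange look-alike of the cap alone.

How it is judged:
By the outcome, as a careful person would: the job done as asked, in the order asked, and still so for the second after the job is handed in, with the robot touching nothing.
It also fails if it takes over 72 s, if anything falls off the work surface, if the arm or the gripper's body presses on something with over 40 N, if the wrist force passes 120 N, or if a joint passes its speed limit or range.

## Working session

There is one attempt and no reset: what is moved stays moved. The work goes in short steps, Python scripts to look and compute and a tool call to move; the robot and the scene stay as the last step left them, time stands still between calls to the robot, and variables do not carry over. Pictures are saved under pics/ and viewed, at most 10 in all, crops included, and the job is handed in when it is done.

Besides the shell and the picture viewer there is one more tool, called as name(argument=value, ...) on one line, values as JSON. play_rows: Moves the arm, as the interface text tells. Its arguments: {"type":"object","properties":{"moves":{"type":"array"},"claw":{"type":"number"},"squeeze":{"type":"number"}},"required":["moves"]}

```bash
mkdir -p pics; cat > h.py <<'E'
import numpy as np, cv2
from workcell import ctrl, vision
from scipy.spatial.transform import Rotation as R
def cal(n):
    c=vision.get_calibration(n); f=192/np.tan(np.radians(c['fov_y']/2))
    K=np.array([[f,0,c['cx']],[0,f,c['cy']],[0,0,1.]])
    return K,np.array(c['dist_coeffs'],float),R.from_rotvec(np.ravel(c['rvec'])).as_matrix(),np.ravel(c['tvec'])
def world(c,uv,z):
    K,D,Rm,t=c
    uv=np.asarray(uv,float).reshape(-1,1,2); n=cv2.undistortPoints(uv,K,D)[:,0]
    p=np.c_[n,np.ones(len(n))]*np.ravel(z)[:,None]
    return (p-t)@Rm
def cloud(c,dep,mask):
    v,u=np.nonzero(mask&(dep>0)); return world(c,np.c_[u,v],dep[v,u])
def proj(c,P):
    K,D,Rm,t=c; return cv2.projectPoints(np.asarray(P,float),Rm,t,K,D)[0][:,0]
def rot(s): 
    q=s['eef_rot']; return R.from_quat([q[1],q[2],q[3],q[0]]).as_matrix()
E
python3 - <<'E'
from h import *
s=ctrl.read_state(); print(s['eef_pos'],rot(s).round(3).tolist(),s['width'],s['time_s'],ctrl.tip_extent)
ims=[]
for n in('top','scene'):
    im,d=vision.get_image(n); c=cal(n); ims.append(im); np.savez('pics/'+n,im=im,d=d)
    print(n,'cam at',(-c[2].T@c[3]).round(3))
    for q in('jar','cap','spoon_rest','spice_a','tuna'):
        for r in vision.regions_of(q,n)[:4]:
            P=cloud(c,d,r['region'])
            if len(P): print(q,round(r['score'],2),np.round(r['box']),len(P),'lo',np.percentile(P,3,0).round(3),'hi',np.percentile(P,97,0).round(3))
cv2.imwrite('pics/a.png',cv2.cvtColor(cv2.resize(np.vstack(ims),(400*1,600)) if 0 else ims[0],cv2.COLOR_RGB2BGR)); cv2.imwrite('pics/b.png',cv2.cvtColor(ims[1],cv2.COLOR_RGB2BGR))
E
```

```text
[0.13433305 0.55902643 0.40422445] [[-0.972, 0.234, -0.0], [0.234, 0.972, -0.001], [-0.0, -0.001, -1.0]] 0.0851847040124223 0.0 0.1734
top cam at [0.49  0.028 1.05 ]
jar 0.85 [189. 189. 226. 228.] 542 lo [0.466 0.103 0.009] hi [0.552 0.169 0.133]
cap 0.92 [151. 161. 179. 190.] 550 lo [0.567 0.24  0.003] hi [0.628 0.298 0.063]
cap 0.76 [150. 202. 176. 230.] 565 lo [0.467 0.243 0.001] hi [0.525 0.301 0.064]
cap 0.66 [186. 193. 215. 222.] 745 lo [0.481 0.119 0.118] hi [0.542 0.181 0.192]
spoon_rest 0.57 [328. 192. 368. 242.] 1383 lo [ 0.423 -0.268 -0.   ] hi [ 0.531 -0.181  0.015]
spice_a 0.61 [258. 171. 276. 190.] 274 lo [ 0.556 -0.032  0.022] hi [0.595 0.008 0.099]
spice_a 0.59 [264. 221. 280. 238.] 273 lo [ 0.438 -0.032  0.002] hi [0.479 0.006 0.099]
tuna 0.84 [250. 120. 282. 147.] 721 lo [ 0.675 -0.043  0.009] hi [0.736 0.033 0.041]
scene cam at [-0.05  -0.842  0.636]
jar 0.64 [188. 182. 223. 230.] 1339 lo [0.463 0.104 0.006] hi [0.539 0.16  0.127]
cap 0.92 [170. 191. 188. 216.] 343 lo [0.463 0.244 0.001] hi [0.516 0.3   0.061]
cap 0.67 [193. 163. 215. 189.] 511 lo [0.478 0.118 0.132] hi [0.535 0.155 0.19 ]
spoon_rest 0.81 [250. 279. 304. 310.] 1098 lo [ 0.43  -0.261 -0.001] hi [ 0.532 -0.18   0.013]
spoon_rest 0.29 [195. 162. 218. 189.] 546 lo [0.478 0.118 0.123] hi [0.541 0.175 0.19 ]
spice_a 0.93 [212. 222. 231. 263.] 668 lo [ 0.438 -0.036  0.005] hi [ 0.475 -0.002  0.096]
spice_a 0.62 [251. 210. 269. 248.] 598 lo [ 0.554 -0.038  0.   ] hi [0.592 0.005 0.096]
spice_a 0.25 [281. 210. 310. 235.] 621 lo [ 0.673 -0.048  0.001] hi [0.736 0.036 0.039]
```

View pics/a.png

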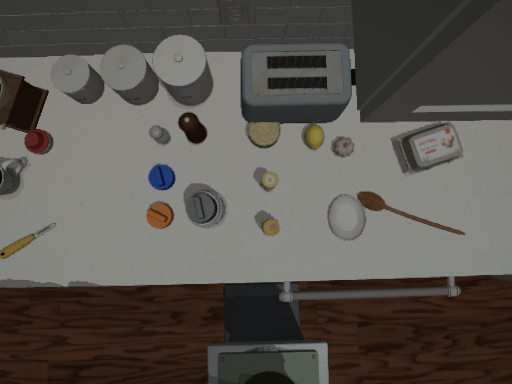

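View pics/b.png

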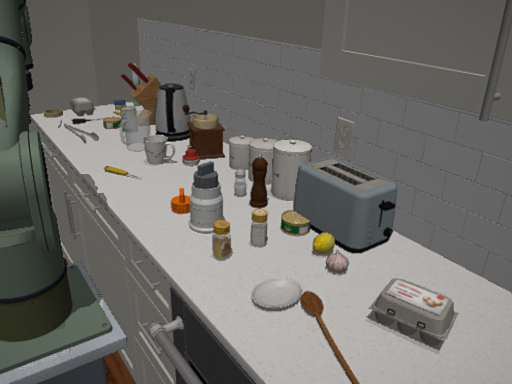

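The top view shows the grey cap on its jar at about (201,207), with the orange (160,215) and blue (161,177) look-alikes beside it. The spoon rest is at (346,217). The scene view agrees: jar at (206,200), rest at (277,293).

```bash
python3 - <<'E'
from h import *
for n in('top','scene'):
    z=np.load(f'pics/{n}.npz'); d=z['d']; c=cal(n)
    P=cloud(c,d,d>0)
    Q=P[(abs(P[:,0]-.51)<.06)&(abs(P[:,1]-.145)<.06)]
    for lo,hi,l in((.18,.2,'bartop'),(.155,.168,'captop'),(.125,.136,'collar')):
        q=Q[(Q[:,2]>lo)&(Q[:,2]<hi)]
        (cx,cy),(w,h),a=cv2.minAreaRect((q[:,:2]*1000).astype(np.float32))
        print(n,l,len(q),q.mean(0).round(4),'med z',np.median(q[:,2]).round(4),'rect',round(cx,1),round(cy,1),round(w,1),round(h,1),round(a,1))
        ev=np.linalg.eigh(np.cov(q[:,:2].T))[1][:,1]; print('  pca',np.degrees(np.arctan2(ev[1],ev[0])).round(1),'circ',[np.round(v,1) for v in cv2.minEnclosingCircle((q[:,:2]*1000).astype(np.float32))])
    q=P[(abs(P[:,0]-.477)<.08)&(abs(P[:,1]+.222)<.08)&(P[:,2]>.007)&(P[:,2]<.03)]
    print(n,'rest rim',len(q),cv2.fitEllipse((q[:,:2]*1000).astype(np.float32)), cv2.minAreaRect((q[:,:2]*1000).astype(np.float32)),q[:,2].max())
    f=P[np.hypot(P[:,0]-.477,P[:,1]+.222)<.02]; print(' floor',np.median(f[:,2]))
E
```

```text
top bartop 152 [0.5111 0.1502 0.1903] med z 0.1906 rect 511.0 150.8 49.5 14.4 11.6
  pca -169.2 circ [array([510.8, 151.8]), np.float64(24.8)]
top captop 491 [0.5108 0.1494 0.1618] med z 0.1618 rect 511.4 150.9 65.4 65.0 55.3
  pca 104.3 circ [array([511.4, 150.8]), np.float64(34.0)]
top collar 121 [0.5116 0.1488 0.1307] med z 0.1306 rect 511.0 149.9 78.9 78.4 88.7
  pca 68.0 circ [array([511.1, 150.7]), np.float64(40.5)]
top rest rim 736 ((483.345703125, -232.6690673828125), (98.42825317382812, 133.9335174560547), 48.9794807434082) ((481.55975341796875, -238.099853515625), (130.66790771484375, 127.08375549316406), 0.03453382849693298) 0.018377269215193674
 floor 0.0023581985853300394
scene bartop 82 [0.5083 0.1478 0.1868] med z 0.1873 rect 510.0 149.7 50.4 17.1 8.4
  pca -172.0 circ [array([510.3, 147. ]), np.float64(25.2)]
scene captop 171 [0.5053 0.1375 0.1611] med z 0.1612 rect 506.5 142.0 52.2 64.1 64.2
  pca 165.9 circ [array([508.9, 148.5]), np.float64(33.4)]
scene collar 122 [0.4977 0.1308 0.1302] med z 0.13 rect 503.7 141.9 60.0 78.2 59.3
  pca 145.3 circ [array([509.1, 149.1]), np.float64(41.1)]
scene rest rim 636 ((485.9952087402344, -232.03466796875), (102.80455017089844, 136.50738525390625), 47.60447311401367) ((481.2071838378906, -241.75595092773438), (123.67597961425781, 137.3448028564453), 9.147544860839844) 0.017505740207797774
 floor 0.0012118907053761693
```

play_rows(moves=[[-462,-309,0,0,0,2.714],[-462,-309,0,0,0,2.714],[-462,-309,0,0,0,2.714],[-462,-309,0,0,0,2.714],[-462,-309,0,0,0,2.714],[-462,-309,0,0,0,2.714],[-462,-309,0,0,0,2.714],[-462,-309,0,0,0,2.714],[-462,-309,0,0,0,2.714],[-462,-309,0,0,0,2.714],[-462,-309,0,0,0,2.714],[-462,-309,0,0,0,2.714],[-462,-309,0,0,0,2.714],[-462,-309,0,0,0,2.714],[-462,-309,0,0,0,2.714],[-462,-309,0,0,0,2.714],[-462,-309,0,0,0,2.714],[-462,-309,0,0,0,2.714]])

```text
time_s: 2.85
eef_pos: [0.5114, 0.1506, 0.4048]
eef_rot: [-0.0, 0.995, 0.096, 0.0]
wrist_force: [-0.1, -0.7, 0.5]
width: 0.0856
grip_force: 0.0
```

```bash
python3 - <<'E'
from h import *
s=ctrl.read_state(); print(s['eef_pos'],rot(s).round(4).tolist(),np.round(s['joints'],3),s['wrist_force'])
im,d=vision.get_image('wrist'); c=cal('wrist')
print('cam',(-c[2].T@c[3]).round(3))
P=cloud(c,d,d>0)
Q=P[(abs(P[:,0]-.51)<.06)&(abs(P[:,1]-.145)<.06)]
for lo,hi,l in((.18,.2,'bartop'),(.155,.168,'captop'),(.125,.136,'collar')):
    q=Q[(Q[:,2]>lo)&(Q[:,2]<hi)]
    if len(q)<9: continue
    print(l,len(q),q.mean(0).round(4),cv2.minAreaRect((q[:,:2]*1000).astype(np.float32)))
cv2.imwrite('pics/w.png',im[:,:,::-1])
E
```

```text
[0.51137325 0.15062235 0.4047632 ] [[0.9814, 0.1918, 0.0001], [0.1918, -0.9814, 0.0001], [0.0001, -0.0001, -1.0]] [-0.697  0.741  0.699  1.65  -0.559  0.96  -1.175] [-0.11451551 -0.69188862  0.45337032]
cam [0.582 0.164 0.374]
bartop 1728 [0.5158 0.151  0.1901] ((513.8213500976562, 150.64112854003906), (49.388153076171875, 13.96788501739502), 11.261738777160645)
captop 4844 [0.5169 0.1511 0.1615] ((514.4580688476562, 150.4983367919922), (65.11653137207031, 67.35347747802734), 12.145374298095703)
collar 711 [0.5352 0.1543 0.1303] ((526.5767211914062, 152.91415405273438), (53.80818557739258, 80.61392211914062), 10.541749954223633)
```

View pics/w.png

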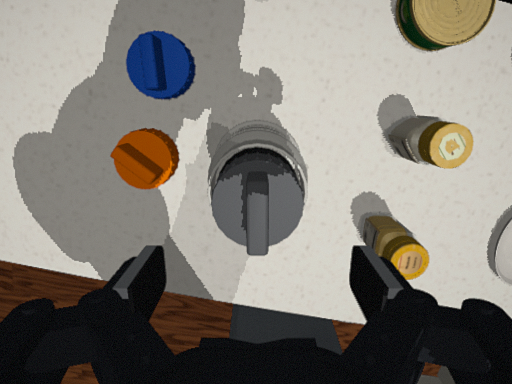

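The wrist view shows the bar at (258,212), aligned with the tool and centred between the fingers. I'm going down now with the fingers part-closed.

play_rows(moves=[[1,0,30,0,0,0],[1,0,50,0,0,0],[1,0,60,0,0,0],[1,0,65,0,0,0],[1,0,66,0,0,0],[1,0,66,0,0,0],[1,0,66,0,0,0]], claw=40, squeeze=25)

```text
time_s: 3.78
eef_pos: [0.5124, 0.1509, 0.3391]
eef_rot: [-0.0, 0.995, 0.096, 0.0]
wrist_force: [-0.2, -0.4, -0.9]
width: 0.0399
grip_force: 0.0
```

play_rows(moves=[[0,0,0,0,0,0],[0,0,0,0,0,0],[0,0,0,0,0,0],[0,0,0,0,0,0],[0,0,0,0,0,0],[0,0,0,0,0,0]], claw=5)

```text
time_s: 4.53
eef_pos: [0.5123, 0.1509, 0.3387]
eef_rot: [0.0, 0.995, 0.096, 0.0]
wrist_force: [-0.3, 0.8, 3.7]
width: 0.0133
grip_force: 30.5
```

play_rows(moves=[[0,0,0,0,0,0],[0,0,0,0,0,0],[0,0,1,0,0,0],[0,0,1,0,0,0],[0,0,1,0,0,0]], squeeze=60)

```text
time_s: 5.15
eef_pos: [0.5124, 0.1509, 0.3377]
eef_rot: [0.0, 0.995, 0.096, 0.0]
wrist_force: [-0.1, 1.7, 3.4]
width: 0.013
grip_force: 63.5
```

play_rows(moves=[[0,0,0.5,0,0,0],[0,0,1,0,0,0],[0,0,1,0,0,0],[0,0,1,0,0,0]])

```text
time_s: 5.65
eef_pos: [0.5123, 0.1509, 0.3367]
eef_rot: [0.0, 0.995, 0.096, 0.0]
wrist_force: [-0.1, 2.7, 3.4]
width: 0.0132
grip_force: 63.6
```

play_rows(moves=[[0,0,0.5,0,0,0],[0,0,1,0,0,0],[0,0,1,0,0,0],[0,0,1,0,0,0]])

```text
time_s: 6.15
eef_pos: [0.5123, 0.1509, 0.3357]
eef_rot: [0.0, 0.995, 0.096, 0.0]
wrist_force: [0.7, 2.5, 4.3]
width: 0.0131
grip_force: 63.7
```

play_rows(moves=[[0,0,0.5,0,0,0],[0,0,1,0,0,0],[0,0,1,0,0,0],[0,0,1,0,0,0]])

```text
time_s: 6.65
eef_pos: [0.5123, 0.1509, 0.3347]
eef_rot: [0.0, 0.995, 0.096, -0.0]
wrist_force: [1.4, 2.2, 4.4]
width: 0.0129
grip_force: 63.8
```

play_rows(moves=[[0,0,0.5,0,0,0],[0,0,1,0,0,0],[0,0,1,0,0,0],[0,0,1,0,0,0]])

```text
time_s: 7.15
eef_pos: [0.5123, 0.1509, 0.3337]
eef_rot: [0.0, 0.995, 0.096, 0.0]
wrist_force: [-0.3, 2.5, 4.3]
width: 0.0132
grip_force: 63.8
```

play_rows(moves=[[0,0,0.5,0,0,0],[0,0,1,0,0,0],[0,0,1,0,0,0],[0,0,1,0,0,0]])

```text
time_s: 7.65
eef_pos: [0.5123, 0.1509, 0.3327]
eef_rot: [0.0, 0.995, 0.096, -0.0]
wrist_force: [1.1, 2.0, 5.6]
width: 0.0131
grip_force: 63.9
```

play_rows(moves=[[0,0,0.5,0,0,0],[0,0,1,0,0,0],[0,0,1,0,0,0],[0,0,1,0,0,0]])

```text
time_s: 8.15
eef_pos: [0.5123, 0.1509, 0.3317]
eef_rot: [0.0, 0.995, 0.096, 0.0]
wrist_force: [0.7, 2.7, 6.2]
width: 0.0129
grip_force: 63.9
```

play_rows(moves=[[0,0,0.5,0,0,0],[0,0,0.7,0,0,0],[0,0,0.7,0,0,0]])

```text
time_s: 8.52
eef_pos: [0.5124, 0.1509, 0.331]
eef_rot: [0.0, 0.995, 0.096, 0.0]
wrist_force: [1.0, 2.6, 5.6]
width: 0.0128
grip_force: 63.9
```

play_rows(moves=[[0,0,0.4,0,0,0],[0,0,0.7,0,0,0],[0,0,0.7,0,0,0]])

```text
time_s: 8.9
eef_pos: [0.5123, 0.1509, 0.3303]
eef_rot: [0.0, 0.995, 0.096, 0.0]
wrist_force: [0.6, 2.6, 5.4]
width: 0.013
grip_force: 63.9
```

play_rows(moves=[[0,0,0.4,0,0,0],[0,0,0.7,0,0,0],[0,0,0.7,0,0,0]])

```text
time_s: 9.28
eef_pos: [0.5123, 0.1509, 0.3296]
eef_rot: [0.0, 0.995, 0.096, 0.0]
wrist_force: [0.4, 2.4, 6.1]
width: 0.013
grip_force: 63.9
```

play_rows(moves=[[0,0,0.4,0,0,0],[0,0,0.7,0,0,0],[0,0,0.7,0,0,0]])

```text
time_s: 9.65
eef_pos: [0.5123, 0.1509, 0.3289]
eef_rot: [0.0, 0.995, 0.096, 0.0]
wrist_force: [0.1, 2.5, 6.2]
width: 0.0127
grip_force: 63.9
```

play_rows(moves=[[0,0,0.4,0,0,0],[0,0,0.7,0,0,0],[0,0,0.7,0,0,0]])

```text
time_s: 10.02
eef_pos: [0.5123, 0.1509, 0.3283]
eef_rot: [0.0, 0.995, 0.096, 0.0]
wrist_force: [-0.5, 2.3, 5.8]
width: 0.0128
grip_force: 64.0
```

play_rows(moves=[[0,0,0.4,0,0,0],[0,0,0.7,0,0,0],[0,0,0.7,0,0,0]])

```text
time_s: 10.4
eef_pos: [0.5124, 0.1509, 0.3276]
eef_rot: [-0.0, 0.995, 0.096, 0.0]
wrist_force: [0.3, 2.1, 7.8]
width: 0.0129
grip_force: 64.3
```

play_rows(moves=[[0,0,0.4,0,0,0],[0,0,0.7,0,0,0],[0,0,0.7,0,0,0]])

```text
time_s: 10.78
eef_pos: [0.5123, 0.1509, 0.3271]
eef_rot: [-0.0, 0.995, 0.096, 0.0]
wrist_force: [-1.3, 3.1, 12.3]
width: 0.0125
grip_force: 65.0
```

It goes firm at about 12 N, so I'm starting the twist in small steps.

play_rows(moves=[[0,0,0.1,0,0,-0.06],[0,0,0.1,0,0,-0.12],[0,0,0.1,0,0,-0.18],[0,0,0.1,0,0,-0.24],[0,0,0.1,0,0,-0.3],[0,0,0.1,0,0,-0.3]])

```text
time_s: 11.52
eef_pos: [0.5125, 0.1505, 0.3271]
eef_rot: [0.0, 0.97, 0.244, 0.0]
wrist_force: [0.0, 0.2, 11.7]
width: 0.0127
grip_force: 65.0
```

```bash
python3 - <<'E'
from h import *
s=ctrl.read_state(); print(s['torque'],s['wrist_force'],s['joints'],np.degrees(np.arctan2(rot(s)[1,0],rot(s)[0,0])))
E
```

```text
[0.1003957  0.06058845 0.03212543] [ 0.04883721  0.22169865 11.66700146] [-0.61342815  0.81779684  0.52382407  1.74197374 -0.57243276  0.73840614
 -0.87120217] 28.208870359221738
```

play_rows(moves=[[0,0,0,0,0,-0.07],[0,0,0,0,0,-0.14],[0,0,0,0,0,-0.21],[0,0,0,0,0,-0.28],[0,0,0,0,0,-0.35],[0,0,0,0,0,-0.42],[0,0,0,0,0,-0.49],[0,0,0,0,0,-0.56],[0,0,0,0,0,-0.63],[0,0,0,0,0,-0.63]])

```text
time_s: 12.78
eef_pos: [0.5125, 0.1505, 0.3271]
eef_rot: [0.0, 0.847, 0.532, 0.0]
wrist_force: [-0.0, -0.2, 12.5]
width: 0.0124
grip_force: 65.0
```

play_rows(moves=[[0,0,0,0,0,-0.07],[0,0,0,0,0,-0.14],[0,0,0,0,0,-0.21],[0,0,0,0,0,-0.28],[0,0,0,0,0,-0.35],[0,0,0,0,0,-0.42],[0,0,0,0,0,-0.49],[0,0,0,0,0,-0.56],[0,0,0,0,0,-0.63],[0,0,0,0,0,-0.7],[0,0,0,0,0,-0.7],[0,0,0,0,0,-0.7]])

```text
time_s: 14.28
eef_pos: [0.5125, 0.1505, 0.327]
eef_rot: [0.0, 0.613, 0.79, 0.0]
wrist_force: [-0.6, -0.9, 12.2]
width: 0.0129
grip_force: 65.0
```

```bash
python3 - <<'E'
from h import *
s=ctrl.read_state(); print(s['torque'],s['wrist_force'],s['joints'],np.degrees(np.arctan2(rot(s)[1,0],rot(s)[0,0])))
E
```

```text
[-0.0935365   0.06656486  0.09940719] [-0.58692513 -0.92150827 12.24378087] [-0.41957568  0.76041782  0.13838908  1.73567858 -0.15559772  0.65556463
  0.05554529] 104.37492397727262
```

The cap has turned 93°, well inside the free range, so I'll lift it.

play_rows(moves=[[0,0,-2,0,0,0],[0,0,-5,0,0,0],[0,0,-8,0,0,0],[0,0,-12,0,0,0],[0,0,-16,0,0,0],[0,0,-20,0,0,0],[0,0,-20,0,0,0]])

```text
time_s: 15.15
eef_pos: [0.5122, 0.1509, 0.3468]
eef_rot: [-0.0, 0.613, 0.79, -0.0]
wrist_force: [0.2, -1.0, -1.4]
width: 0.0133
grip_force: 63.1
```

play_rows(moves=[[0,0,-5,0,0,0],[0,0,-15,0,0,0],[0,0,-30,0,0,0],[0,0,-45,0,0,0],[0,0,-60,0,0,0],[0,0,-70,0,0,0],[0,0,-70,0,0,0],[0,0,-70,0,0,0]])

```text
time_s: 16.15
eef_pos: [0.5123, 0.1509, 0.4163]
eef_rot: [-0.0, 0.613, 0.79, -0.0]
wrist_force: [-0.2, 0.3, -1.3]
width: 0.0125
grip_force: 63.1
```

```bash
python3 - <<'E'
from h import *
s=ctrl.read_state(); Rm=rot(s); p=s['eef_pos']; print(p,Rm.round(3).tolist(),s['wrist_force'],s['width'],s['grip_force'])
im,d=vision.get_image('scene'); cv2.imwrite('pics/s2.png',cv2.resize(im[100:320,100:360],None,fx=2.5,fy=2.5)[:,:,::-1])
c=cal('scene');P1=cloud(c,d,d>0)
im,d=vision.get_image('top'); c=cal('top');P2=cloud(c,d,d>0)
# held cap rim height from scene
q=P1[(np.hypot(P1[:,0]-p[0],P1[:,1]-p[1])<.045)&(P1[:,2]>.14)&(P1[:,2]<.29)]
h,e=np.histogram(q[:,2],30,(.14,.29)); print(list(zip(e.round(3),h)))
# spoon rest: ellipse of known size fit to rim points
from scipy.optimize import least_squares
for P in(P1,P2):
    q=P[(abs(P[:,0]-.477)<.066)&(P[:,1]>-.266)&(P[:,1]<-.16)&(P[:,2]>.010)&(P[:,2]<.016)]
    def f(x):
        u=q[:,:2]-x[:2]; cc,ss=np.cos(x[2]),np.sin(x[2]); a=u@[cc,ss];b=u@[-ss,cc]
        return (np.hypot(a/.060,b/.0475)-1)*.054
    for a0 in(0.3,1.5,2.5):
        r=least_squares(f,[.477,-.222,a0],loss='soft_l1',f_scale=.002); print(len(q),r.x.round(4),r.cost)
E
```

```text
[0.51225374 0.15088998 0.41630573] [[-0.248, 0.969, -0.001], [0.969, 0.248, -0.0], [-0.0, -0.001, -1.0]] [-0.20451917  0.30145166 -1.2851408 ] 0.012492912525303422 63.06158423423767
[(np.float64(0.14), np.int64(25)), (np.float64(0.145), np.int64(0)), (np.float64(0.15), np.int64(0)), (np.float64(0.155), np.int64(0)), (np.float64(0.16), np.int64(0)), (np.float64(0.165), np.int64(0)), (np.float64(0.17), np.int64(0)), (np.float64(0.175), np.int64(0)), (np.float64(0.18), np.int64(0)), (np.float64(0.185), np.int64(0)), (np.float64(0.19), np.int64(0)), (np.float64(0.195), np.int64(0)), (np.float64(0.2), np.int64(0)), (np.float64(0.205), np.int64(35)), (np.float64(0.21), np.int64(41)), (np.float64(0.215), np.int64(44)), (np.float64(0.22), np.int64(45)), (np.float64(0.225), np.int64(41)), (np.float64(0.23), np.int64(48)), (np.float64(0.235), np.int64(112)), (np.float64(0.24), np.int64(25)), (np.float64(0.245), np.int64(23)), (np.float64(0.25), np.int64(31)), (np.float64(0.255), np.int64(31)), (np.float64(0.26), np.int64(33)), (np.float64(0.265), np.int64(42)), (np.float64(0.27), np.int64(26)), (np.float64(0.275), np.int64(24)), (np.float64(0.28), np.int64(24)), (np.float64(0.285), np.int64(28))]
219 [ 0.4789 -0.2241 -0.0488] 0.0008410644893507983
219 [ 0.4789 -0.2241  3.0928] 0.000841064489351116
219 [ 0.4789 -0.2241  3.0928] 0.0008410644893508028
240 [ 0.4782 -0.2247 -0.0077] 0.0009627691237746944
240 [ 0.4782 -0.2247 -0.0077] 0.0009627691237728592
240 [ 0.4782 -0.2247  3.1339] 0.000962769123793642
```

View pics/s2.png

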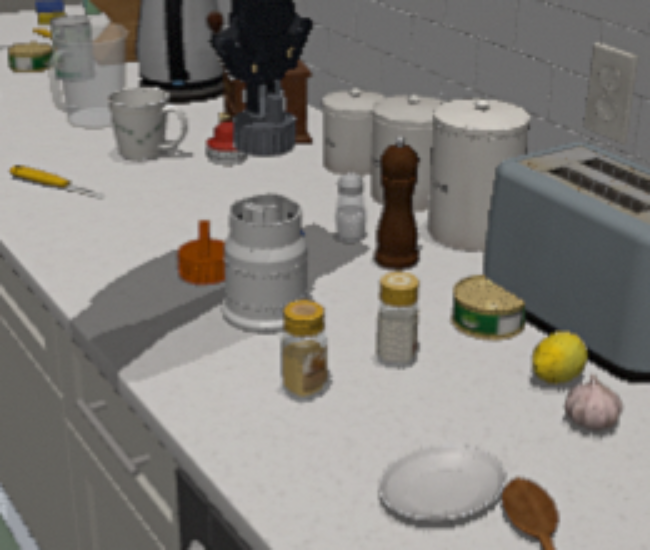

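The cap is off and held upright, and the jar neck at about (265,215) in the crop is bare. The rest, at (443,485), is empty. Its measured centre is (0.4785, -0.2244), so I'm carrying the cap there.

play_rows(moves=[[-10,-4,0,0,0,0],[-35,-13,0,0,0,0],[-71,-25,0,0,0,0],[-107,-38,0,0,0,0],[-142,-50,0,0,0,0],[-178,-63,0,0,0,0],[-213,-76,0,0,0,0],[-249,-88,0,0,0,0],[-284,-101,0,0,0,0],[-320,-113,0,0,0,0],[-345,-122,0,0,0,0],[-355,-126,0,0,0,0],[-355,-126,0,0,0,0],[-355,-126,0,0,0,0]])

```text
time_s: 18.0
eef_pos: [0.4786, -0.2233, 0.4167]
eef_rot: [-0.0, 0.613, 0.79, 0.0]
wrist_force: [0.6, 0.8, -1.4]
width: 0.0129
grip_force: 63.0
```

```bash
python3 - <<'E'
from h import *
s=ctrl.read_state(); Rm=rot(s); p=s['eef_pos']; print(p,Rm.round(3).tolist(),s['wrist_force'],s['width'],s['joints'])
im,d=vision.get_image('wrist'); c=cal('wrist')
P=cloud(c,d,d>0)
q=P[(abs(P[:,0]-.478)<.07)&(abs(P[:,1]+.224)<.055)&(P[:,2]>.009)&(P[:,2]<.018)]
print(len(q),np.percentile(q,[1,99],0).round(4).tolist() if len(q) else '')
h=P[(np.hypot(P[:,0]-p[0],P[:,1]-p[1])<.05)&(P[:,2]>.19)&(P[:,2]<.245)]
print('cap',len(h),h.min(0) if len(h) else '', h.max(0) if len(h) else '')
cv2.imwrite('pics/w2.png',im[:,:,::-1])
E
```

```text
[ 0.47862787 -0.22330589  0.41672724] [[-0.25, 0.968, -0.0], [0.968, 0.25, 0.0], [0.0, 0.0, -1.0]] [ 0.56728772  0.8456414  -1.4443431 ] 0.01291920784584441 [ 0.3166432   0.62495865  0.10877419  1.63956985 -0.08287959  0.88176372
  0.70998577]
965 [[0.4191, -0.2593, 0.009], [0.5405, -0.1758, 0.0154]]
cap 6559 [ 0.44583549 -0.2458631   0.20675566] [ 0.5127083  -0.18958067  0.24497373]
```

View pics/w2.png

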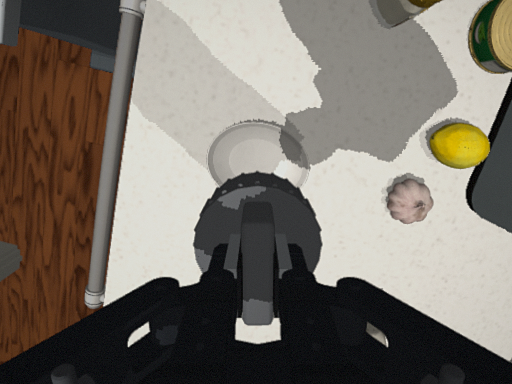

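The wrist view shows the upright cap at (258,240) in front of the rest at (260,160). The cap is centred over the rest to within 2 mm, so I'm lowering it.

play_rows(moves=[[-1.5,0,10,0,0,0],[-1.5,0,30,0,0,0],[-1.5,0,60,0,0,0],[-1.5,0,90,0,0,0],[-1.5,0,120,0,0,0],[-1.5,0,145,0,0,0],[-1.5,0,165,0,0,0],[-1.5,0,180,0,0,0],[-1.5,0,190,0,0,0],[-1.5,0,197,0,0,0],[-1.5,0,200,0,0,0],[-1.5,0,202,0,0,0],[-1.5,0,202,0,0,0]])

```text
time_s: 19.68
eef_pos: [0.4789, -0.2258, 0.215]
eef_rot: [0.0, 0.613, 0.79, -0.0]
wrist_force: [-0.4, -0.8, 1.2]
width: 0.0129
grip_force: 63.5
```

play_rows(moves=[[0,0,0.5,0,0,0],[0,0,1,0,0,0],[0,0,1.5,0,0,0],[0,0,2,0,0,0],[0,0,2,0,0,0]])

```text
time_s: 20.3
eef_pos: [0.4789, -0.2256, 0.214]
eef_rot: [0.001, 0.613, 0.79, 0.0]
wrist_force: [-4.8, 5.5, 27.6]
width: 0.0128
grip_force: 67.6
```

play_rows(moves=[[0,0,-0.8,0,0,0],[0,0,-1.4,0,0,0],[0,0,-1.4,0,0,0],[0,0,-1.4,0,0,0]])

```text
time_s: 20.8
eef_pos: [0.4789, -0.2258, 0.2146]
eef_rot: [0.0, 0.613, 0.79, 0.0]
wrist_force: [-0.9, 1.7, 8.5]
width: 0.013
grip_force: 64.1
```

```bash
python3 - <<'E'
from h import *
s=ctrl.read_state(); p=s['eef_pos']; print(p,s['wrist_force'],s['torque'])
for n in('scene','top','wrist'):
    im,d=vision.get_image(n); c=cal(n); P=cloud(c,d,d>0)
    q=P[(abs(P[:,0]-.478)<.066)&(P[:,1]>-.268)&(P[:,1]<-.16)&(P[:,2]<.075)]
    t=q[(abs(q[:,2]-.037)<.006)]; t=t[np.hypot(t[:,0]-.479,t[:,1]+.225)<.04]; r=q[(q[:,2]>.009)&(q[:,2]<.017)]
    print(n,'flat top',len(t),np.median(t[:,2]).round(4),np.percentile(t,[1,99],0).round(4).tolist(),'rim',len(r),np.percentile(r,[1,99],0).round(4).tolist())
    if n=='wrist': cv2.imwrite('pics/w3.png',im[:,:,::-1])
E
```

```text
[ 0.47889869 -0.22578183  0.21458564] [-0.85051782  1.70158845  8.52240191] [-0.09221291  0.26258797 -0.03515071]
scene flat top 300 0.0364 [[0.4453, -0.2592, 0.0312], [0.5073, -0.1975, 0.0427]] rim 296 [[0.4177, -0.2674, 0.0091], [0.5424, -0.175, 0.0166]]
top flat top 178 0.0378 [[0.4461, -0.2285, 0.0317], [0.5071, -0.1944, 0.0421]] rim 200 [[0.4164, -0.2671, 0.0091], [0.5389, -0.1752, 0.0166]]
wrist flat top 5551 0.0371 [[0.4482, -0.2432, 0.0321], [0.5113, -0.194, 0.04]] rim 4742 [[0.4193, -0.2654, 0.0091], [0.5401, -0.1752, 0.0158]]
```

The flat top reads about 2 mm too high, and the cap's edge puts it about 2.5 mm too far in -y, on the curve of the dish. I'll lift slightly, shift it and lower again.

play_rows(moves=[[0,0,-2,0,0,0],[0,0,-4,0,0,0],[1.5,0,-4,0,0,0],[3,0,-4,0,0,0],[3,0,-3,0,0,0],[3,0,-2,0,0,0],[3,0,-1,0,0,0],[3,0,0,0,0,0],[3,0,0,0,0,0]])

```text
time_s: 22.08
eef_pos: [0.4781, -0.2229, 0.2141]
eef_rot: [-0.0, 0.613, 0.79, -0.0]
wrist_force: [1.3, 0.1, -0.9]
width: 0.0128
grip_force: 63.1
```

play_rows(moves=[[0,0,0.3,0,0,0],[0,0,0.6,0,0,0],[0,0,0.6,0,0,0],[0,0,0.6,0,0,0]])

```text
time_s: 22.58
eef_pos: [0.4781, -0.2229, 0.2136]
eef_rot: [0.0, 0.613, 0.79, -0.0]
wrist_force: [-1.0, -0.5, -0.3]
width: 0.013
grip_force: 63.1
```

Now it's lower and still free, which confirms the shift was right.

play_rows(moves=[[0,0,0.4,0,0,0],[0,0,0.8,0,0,0],[0,0,0.8,0,0,0],[0,0,0.8,0,0,0]])

```text
time_s: 23.08
eef_pos: [0.4781, -0.2228, 0.2127]
eef_rot: [0.0, 0.613, 0.79, 0.0]
wrist_force: [0.4, 1.0, -0.4]
width: 0.0126
grip_force: 63.1
```

play_rows(moves=[[0,0,0.3,0,0,0],[0,0,0.5,0,0,0],[0,0,0.5,0,0,0],[0,0,0.5,0,0,0]])

```text
time_s: 23.58
eef_pos: [0.4781, -0.2228, 0.2123]
eef_rot: [-0.0, 0.613, 0.79, -0.0]
wrist_force: [0.1, 3.0, 3.6]
width: 0.0131
grip_force: 63.8
```

Contact is at the expected height, so I'm releasing and backing off.

play_rows(moves=[[0,0,0,0,0,0],[0,0,0,0,0,0],[0,0,0,0,0,0],[0,0,0,0,0,0],[0,0,-5,0,0,0],[0,0,-20,0,0,0],[0,0,-50,0,0,0],[0,0,-100,0,0,0],[0,0,-150,0,0,0],[0,0,-190,0,0,0],[0,0,-190,0,0,0]], claw=45)

```text
time_s: 24.95
eef_pos: [0.4779, -0.2229, 0.4057]
eef_rot: [0.002, 0.613, 0.79, 0.001]
wrist_force: [0.3, 0.4, -0.8]
width: 0.0448
grip_force: 0.0
```

```bash
python3 - <<'E'
from h import *
s=ctrl.read_state(); print(s['eef_pos'],s['wrist_force'],s['width'])
for n in('scene','wrist'):
    im,d=vision.get_image(n); c=cal(n); P=cloud(c,d,d>0)
    q=P[(abs(P[:,0]-.478)<.066)&(P[:,1]>-.268)&(P[:,1]<-.16)&(P[:,2]<.085)]
    t=q[(abs(q[:,2]-.035)<.003)]; t=t[np.hypot(t[:,0]-.479,t[:,1]+.225)<.045]; r=q[(q[:,2]>.009)&(q[:,2]<.017)]; b=q[q[:,2]>.055]
    print(n,'flat top',np.median(t[:,2]).round(4),[np.round(v,1) for v in cv2.minEnclosingCircle((t[:,:2]*1000).astype(np.float32))],'rim',np.percentile(r,[1,99],0).round(4).tolist(),'bar',b.mean(0).round(4),np.median(b[:,2]))
    if n=='scene': cv2.imwrite('pics/s4.png',cv2.resize(im[150:330,150:360],None,fx=3,fy=3)[:,:,::-1])
E
```

```text
[ 0.47791659 -0.22287306  0.40571583] [ 0.33976921  0.39240785 -0.79351776] 0.04478908003579256
scene flat top 0.0344 [array([ 475.1, -224.1]), np.float64(33.9)] rim [[0.4187, -0.2673, 0.0091], [0.5403, -0.176, 0.0169]] bar [ 0.4749 -0.2255  0.0613] 0.0622455993987235
wrist flat top 0.0337 [array([ 478.2, -222.9]), np.float64(33.0)] rim [[0.4185, -0.2677, 0.0091], [0.5418, -0.1755, 0.0144]] bar [ 0.478  -0.2215  0.0624] 0.06252273169493827
```

View pics/s4.png

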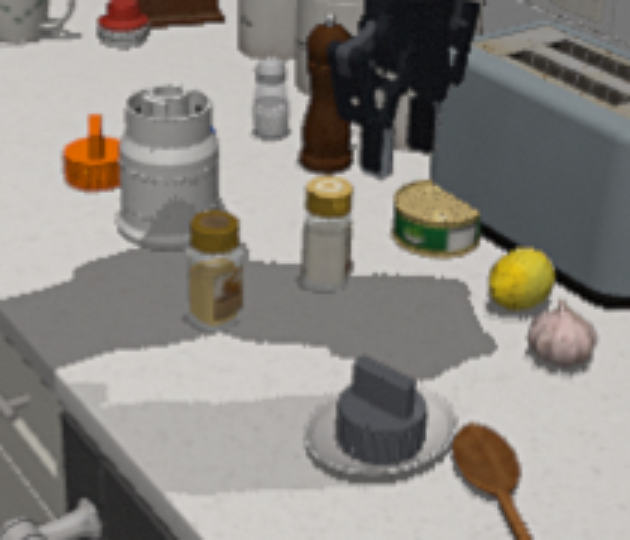

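The cap stands upright in the middle of the rest, at about (381,415) in the crop, with its top at the expected height. The jar is open and the bystanders haven't moved.

```bash
python3 -c "
from workcell import ctrl
print(ctrl.finish_job())"
```

```text
the job is handed in; nothing more can be done
None
```

The jar is open and its cap stands upright within about 2 mm of the middle of the spoon rest, spice jars and tin untouched; I pressed it to about 12 N on the jar by the wrist readings, it met the dish's curve at about 28 N on the first set-down, and I handed the job in at about 25 s.

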